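# Shift the jar turntable into third

### The job

Put the jar turntable's gearbox into third: with the fingertips, gently push the red-knobbed lever along its H-shaped gate, out of whichever left-hand slot it stands in, across the middle channel to the right-hand side, then forward (away from the robot) fully home into the third slot, marked by three dots. Only push the lever, do not grip or squeeze it, and leave all jars, lids and the brush where they are; finish with the hand clear of everything.

Things in the scene. Friction and masses are not known exactly. Their poses are not given: they have to be found in the camera images.
- machine: fixed jar turntable: blue gearbox 260 x 260 mm with a bare-metal top plate 150 mm above the work surface, and on its right (-y) a steel turntable disc 150 mm across, 60 mm high, centred 235 mm from the origin. Origin on the work surface under the centre of the H gate; x forward (away from the robot), y left, z up; turned by up to 0.3 rad either way.
- gate (a point): centre of the H gate at plate height, axes as the machine's. Two legs along x, 16 mm wide, centred 29 mm left and right, reach 40 mm forward and back; one cross channel along y at x = 0, 20 mm wide, with rounded corners, joins them. Black dots past the leg ends count the slots: 1 left-forward, 2 left-near, 3 right-forward, 4 right-near.
- slot3 (a point): forward end of the third (right-forward) slot, at plate height: where the axis of the lever's stem ends up when fully home
- knob (a point): centre of the lever's red knob, a round-ended grip 36 mm across, 56 mm tall, on a 10 mm stem. It tilts both ways about a point 40 mm above the work surface under the gate's centre, 190 mm below the knob centre: knob 230 mm above the work surface when upright, 215 mm at slot ends; travel 51 mm to each side, 56 mm forward and back. Stays where left; about 2 N moves it.
- swing (a joint): sideways lean of the lever, rad: negative = left (+y of the machine), positive = right. Limits -0.29 and 0.29; about -0.27 in the left leg, 0.27 in the right leg (0.24 to 0.29). It can change much only while stick is within about 0.05 of 0. It starts in the left leg.
- stick (a joint): forward lean of the lever, rad: 0 = in the cross channel, positive = forward (away from the robot). Limits -0.30 and 0.30: fully home in the third slot is 0.30 with swing at about 0.27. It starts anywhere along the left leg, from -0.27 to 0.27.
- jar_turn: green glass jar with copper-coloured lid, 78 mm across, 105 mm tall, standing on the turntable; origin under its centre. Loose bystander.
- jar_a: upside-down empty green glass jar, 78 mm across, 100 mm tall, closed end up, standing on the green mat on the left; origin under its centre. Loose bystander.
- jar_b: upside-down empty clear glass jar, 78 mm across, 100 mm tall, closed end up, standing on the green mat on the left; origin under its centre. Loose bystander.
- jar_c: upside-down empty green glass jar, 78 mm across, 100 mm tall, closed end up, standing on the green mat on the left; origin under its centre. Loose bystander.
- lid_top: copper-coloured screw lid, disc 74 mm across, 15 mm thick, lying on the gearbox plate at its forward left corner; origin under its centre. Loose bystander.
- lid_mat: brass-coloured screw lid, disc 74 mm across, 15 mm thick, lying on the green mat; origin under its centre. Loose bystander.
- brush: washing-up brush lying on the work surface near the robot on the left, handle along its x axis. Loose bystander.

How it is judged (in metres and radians):
On the way:
1. the lever has come across the middle channel to the right-hand leg (value of joint swing above 0.2 rad and value of joint stick between -0.12 and 0.12 rad).
At the end, for the whole second after the job is handed in: the lever rests fully home in the third slot (stick above 0.25 of 0.30 rad, swing above 0.22 rad), and every jar, lid and the brush is within 15 mm of where it started (value of joint stick above 0.25 rad and value of joint swing above 0.22 rad and velocity of joint stick between -0.05 and 0.05 rad/s and distance of each of jar_turn, jar_a, jar_b, jar_c, lid_top, lid_mat, brush from where it was at the start of the episode below 0.015 m); the robot touches nothing.
It fails at once if the lever is squeezed or forced: the fingers press on it with more than 35 N (contact force between the fingers and stick above 35 N).
It fails at once if a jar, lid or the brush is pushed, lifted or carried more than 20 mm (distance of any of jar_turn, jar_a, jar_b, jar_c, lid_top, lid_mat, brush from where it was at the start of the episode above 0.02 m).
It also fails if it takes over 58 s, if anything falls off the work surface, if the arm or the gripper's body presses on something with over 40 N, if the wrist force passes 120 N, or if a joint passes its speed limit or range.

### The arm

A 6-joint arm with a two-finger parallel gripper is mounted at the origin on the work surface. World frame = base frame: x ahead of the robot, y to its left, z up, the work surface at z = 0. Lengths are in mm, angles in rad, forces in N, time in s.
With the tool pointing down it reaches from about 300 to 775 mm from the base axis. Payload 14.6 kg.
Tool frame: the origin (TCP) lies on the front face of the gripper's body, between the roots of the fingers; the fingertips stand 97 mm ahead of it and the grasp point (between the pads) lies 78 mm ahead of it; z points along the fingers, y is the direction in which the jaws open and shut (so a half turn about z gives the same grasp; the last joint's range is limited). The gripper opens to 94 mm and grips with 3 to 60 N. Pads are 16 mm wide; open, the fingers measure 119 mm over their backs; the gripper's body (75 mm by 177 mm) begins 78 mm behind the grasp point.
Start: joints at [1.279, 0.3, 1.521, -0, 1.321, -0.067], TCP at [122.6, 536.152, 302.646] pointing down, gripper open.
Joint ranges: [-3.03, 3.03], [-0.79, 2.21], [0.23, 2.52], [-1.04, 4.18], [0, 3.07], [-2.55, 2.55]. Speed limits (rad/s): [2.22, 2.22, 2.57, 3.14, 3.14, 3.14].

### API

Orientations are given as [roll, pitch, yaw] about the fixed x, y, z axes, in that order (R = Rz(yaw) Ry(pitch) Rx(roll)).
In Python, from cell import manip, eyes, finder gives the robot as it stands.
- The arm moves only by the tool drive_tool, never from a script. Its argument "rows" is a list of rows, each an object with "offset": the shift along the tool's x, y, z in mm, a list of three; "spin": the turn about the tool's z in degrees; "jaw": the finger opening in mm, from 0 to 94. In form: [{"offset": [dx, dy, dz], "spin": spin, "jaw": jaw}, ...]. A call has 1 to 20 rows; each row shifts and turns the commanded pose from where the row before left it, along the tool's axes as they then stand; what a row does not reach is not made up. A row lasts 1/10 s, in which the tool goes at most 50 mm and 8.59 degrees, less where a joint would pass 70% of its speed; a pose out of reach is approached as far as the arm can. A call is refused whole if a number of a shift passes 50 or a number of a turn 8.59, either way. A call with a gripper value outside its range is refused whole. The fingers move at their own pace and stop on an object; "force" is the grip in N (left out, the last holds). Time passes only in rows, so rows that do not move let the fingers close. It gives the time, the measured TCP pose, the force and the opening at its end, in the units of the state.
- manip.read_state(): the state, without advancing time (a new reading comes with each control period).
- eyes.camera(name): name is "scene" or "top"; returns a dict with "color" (420x560x3 uint8, blue, green, red), "depth" (420x560 float32, mm along the optical axis (not along the pixel's ray), 0 where there is no reading), "vfov" (degrees; the focal length in pixels is half the picture's height over the tangent of half this angle, whatever the lens; pixels are square), "cx", "cy" (the principal point, pixels), "rvec" (rotation vector, rad) and "tvec" (3), from world to camera coordinates, as OpenCV has them. Camera axes: x right, y down, z forward; pixel columns grow to the right and rows downward; lengths in mm; the calibration is good to about 2 mm. A picture is of the moment at which its call begins.
- manip.sign_off(): hands the job in, once; it reports no verdict.
Trained networks look in the newest picture that a camera, given by its name, has taken for a name from the list of things; names that differ only in an ending like _2 or _b are one class to them, and where a whole thing is asked for, a point or a joint stands for the part that bears it (a point fixed in the world has none). Each returns a list of dicts, best first, with "p" (0 to 1); they miss things now and then, are a little off and sometimes report something else, mostly with a low value. They report only what shows in the picture. A call takes as long as a camera call.
- finder.find_in(camera, target): "uv" ([column, row] in pixels, amid what is visible of it).
The state is a dict: "clock": time; "joints": joint angles; "qd": joint speeds; "effort": joint torques, N m; "eef_pos": TCP position; "eef_rot": TCP orientation; "wrist_force": force on the tool from outside, world axes, zero at the start; "moment": the same for the moment, N m; "finger_gap": finger opening in mm.
Only numpy, scipy, OpenCV 4.12 (cv2) and the standard library are available. Lean on these libraries where they do the work, as an engineer would, in place of code of your own. Each camera call takes 0.05 s, during which the arm holds its last target. There are 200 camera calls.

## Working session

There is one attempt and no reset: what is moved stays moved. The work goes in short steps, Python scripts to look and compute and a tool call to move; the robot and the scene stay as the last step left them, time stands still between calls to the robot, and variables do not carry over. Pictures are saved under pics/ and viewed, about 8 in all and at most 12, crops included, and the job is handed in when it is done.

Besides the shell and the picture viewer there is one more tool, called after "Request:" by a JSON object that holds its "api" and its "payload". drive_tool: Moves the arm, as the interface text tells. Its arguments: {"type":"object","properties":{"rows":{"type":"array","items":{"type":"object","properties":{"offset":{"type":"array","items":{"type":"number"}},"spin":{"type":"number"},"jaw":{"type":"number"}}}},"force":{"type":"number"}},"required":["rows"]}

```bash
mkdir -p pics; cat > h.py <<'E'
import numpy as np,cv2
from cell import manip,eyes,finder
def cam(n):
    c=eyes.camera(n);c['f']=210/np.tan(np.radians(c['vfov']/2));c['R']=cv2.Rodrigues(np.array(c['rvec'],float))[0];c['t']=np.array(c['tvec'],float).ravel();return c
def cloud(c):
    v,u=np.mgrid[:420,:560];d=c['depth'];P=np.stack([(u-c['cx'])*d/c['f'],(v-c['cy'])*d/c['f'],d],-1)
    W=(P-c['t'])@c['R'];W[d==0]=np.nan;return W
def proj(c,p):
    q=c['R']@np.array(p,float)+c['t'];return q[:2]/q[2]*c['f']+[c['cx'],c['cy']]
E
python3 - <<'E'
from h import *
s=manip.read_state();print(s)
ims=[]
for n in('scene','top'):
    c=cam(n);W=cloud(c);np.savez(''+n,W=W,col=c['color']);cv2.imwrite(f'pics/{n}0.png',c['color'])
    print(n,'campos',-c['R'].T@c['t'])
    for k in('knob','gate','slot3','jar_turn','lid_top','machine','jar_a','brush','lid_mat'):
        for r in finder.find_in(n,k)[:3]:
            u,v=map(int,np.round(r['uv']));print(k,r['p'],u,v,W[v,u].round())
E
```

```text
{'clock': 0.0, 'joints': array([ 1.27940858e+00,  3.00458775e-01,  1.52155723e+00,  1.28859550e-05,
        1.32067384e+00, -6.65967187e-02]), 'qd': array([ 8.61106398e-04,  1.23714492e-03, -3.20937599e-03, -1.49256980e-03,
       -4.31965021e-05,  9.04209109e-05]), 'effort': array([ 5.07059904e-04, -5.31808734e+01, -3.52734411e+01,  7.08668190e-02,
        2.44415668e-02, -1.11486959e-04]), 'eef_pos': array([122.55533173, 536.02887599, 302.10311486]), 'eef_rot': array([-3.14049873e+00, -8.54691207e-05,  2.91679838e+00]), 'wrist_force': array([-0.65333987, -0.30489761,  0.14612965]), 'moment': array([-0.00268117, -0.0055951 , -0.00501553]), 'finger_gap': 93.94922880451017}
scene campos [1259.62581793  390.24331658 1220.89466517]
knob 0.61 220 207 [574.  -3. 238.]
slot3 0.7 198 236 [619. -58. 148.]
jar_turn 0.62 119 226 [ 652. -274.  149.]
lid_top 0.61 234 246 [631.  50. 166.]
machine 0.81 196 239 [629. -60. 147.]
machine 0.55 358 197 [263. 311.  28.]
jar_a 0.92 377 276 [568. 419.  97.]
jar_a 0.89 382 235 [437. 408.  99.]
jar_a 0.72 384 312 [665. 455.  99.]
brush 0.71 358 200 [272. 313.  24.]
lid_mat 0.79 423 274 [nan nan nan]
top campos [ 239.12337707  139.34939627 1437.11289793]
knob 0.49 357 163 [549.  -4. 250.]
gate 0.93 388 171 [ 583. -118.   23.]
slot3 0.87 385 173 [549. -88. 144.]
slot3 0.33 200 233 [404. 396.  98.]
jar_turn 0.73 465 144 [ 616. -290.  168.]
jar_turn 0.2 360 160 [556. -12. 251.]
lid_top 0.57 336 146 [617.  38. 164.]
machine 0.66 384 166 [ 598. -107.   23.]
jar_a 0.98 197 186 [530. 406. 104.]
jar_a 0.88 186 148 [636. 438. 103.]
jar_a 0.76 200 234 [401. 396.  99.]
brush 0.65 199 232 [406. 398. 103.]
brush 0.63 240 293 [248. 298.  20.]
brush 0.62 388 171 [ 583. -118.   23.]
lid_mat 0.9 153 215 [468. 548.  12.]
```

```bash
python3 - <<'E'
from h import *
for n in('scene','top'):
    z=np.load(n+'.npz');W=z['W'];col=z['col'].astype(int)
    m=(abs(W[...,2]-150)<7)&(W[...,1]<200)&(W[...,1]>-250)&(W[...,0]>350)&(W[...,0]<800)
    k,lab,st,_=cv2.connectedComponentsWithStats(m.astype(np.uint8));i=1+np.argmax(st[1:,4]);m=lab==i
    r=cv2.minAreaRect(W[m][:,:2].astype(np.float32));print(n,m.sum(),r,np.median(W[m][:,2]),cv2.boxPoints(r).round())
    red=(col[...,2]>110)&(col[...,1]<70)&(col[...,0]<80)&(W[...,2]>185)&(W[...,2]<280)
    K=W[red];print('knob',red.sum(),K.mean(0),K.min(0),K.max(0))
    t=cv2.imread(f'pics/{n}0.png')
    cv2.imwrite(f'pics/{n}1.png',cv2.resize(t[120:300,60:300] if n=='scene' else t[90:240,270:510],None,fx=3.2,fy=3.2,interpolation=cv2.INTER_CUBIC))
E
```

```text
scene 6395 ((561.55322265625, -63.07408142089844), (265.9744567871094, 262.55950927734375), 13.421579360961914) 148.66166609556825 [[ 402.   34.]
 [ 463. -222.]
 [ 721. -160.]
 [ 660.   95.]]
knob 134 [571.08716307  81.86773976 237.4961066 ] [543.51469878 -23.24669235 198.6937169 ] [637.26016242 727.60779462 250.59682554]
top 8712 ((561.7182006835938, -63.27922058105469), (261.2764892578125, 261.7560729980469), 13.357757568359375) 150.22249513938152 [[ 404.   34.]
 [ 465. -221.]
 [ 719. -160.]
 [ 659.   94.]]
knob 117 [556.89094432  -2.06041658 245.96022297] [543.132317   -22.62075623 211.17363185] [605.77440148 713.84566737 254.33048175]
```

View pics/top1.png

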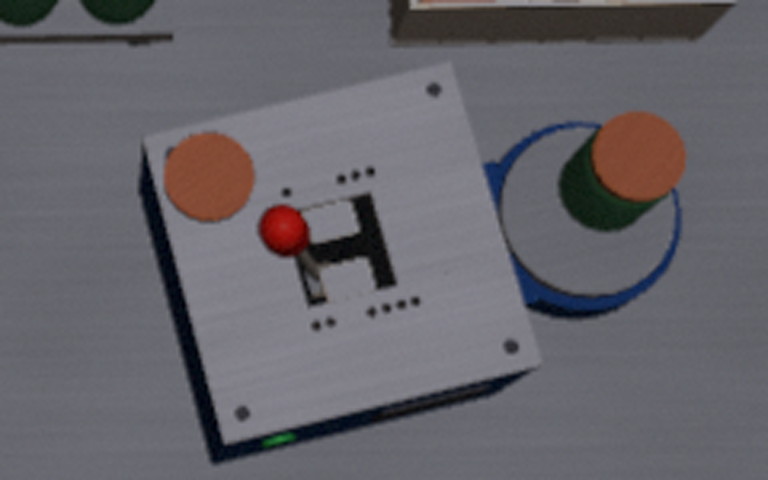

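View pics/scene1.png

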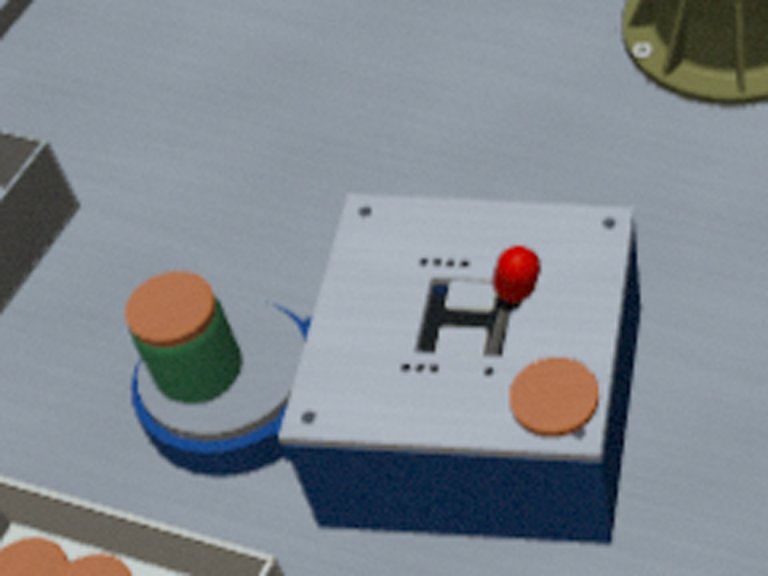

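Both views show the blue box with its H gate centred on the plate. The red knob (crop pixels 285,230 top, 517,275 scene) is in the left leg near the middle, and lid_top is at the forward left corner. Plate yaw is about 0.233 and its centre about (562, -63). I'll turn the hand to the machine's axes and close it while I refine the knob position.

```bash
cat >> h.py <<'E'
A=np.array([[.9729,.2311],[-.2311,.9729]]);O=np.array([562,-63.2])
def tom(p): return A@(np.asarray(p,float)[:2]-O)
def knob(n):
    c=cam(n);W=cloud(c);col=c['color'].astype(int)
    m=(col[...,2]>90)&(col[...,1]<60)&(col[...,0]<60)&(W[...,2]>195)&(W[...,2]<262)&(abs(W[...,0]-562)<110)&(abs(W[...,1]+63)<110)
    P=W[m]; from scipy.optimize import least_squares
    L=np.array([0,0,0]) 
    def f(q):
        sw,st=q; d=np.array([np.tan(st),-np.tan(sw),1]);d/=np.linalg.norm(d)
        M=np.c_[(P[:,:2]-O)@A.T,P[:,2]-40]; s=np.clip(M@d,180,200); return np.linalg.norm(M-s[:,None]*d,axis=1)-18
    r=least_squares(f,[0,0],loss='soft_l1',f_scale=3);d=np.array([np.tan(r.x[1]),-np.tan(r.x[0]),1]);d/=np.linalg.norm(d)
    print(n,m.sum(),'swing,stick',r.x.round(3),'knob machine',(190*d+[0,0,40]).round(1),'res',np.abs(r.fun).mean().round(1));return c
def where():
    s=manip.read_state();p=s['eef_pos'];mp=tom(p);print('t',round(s['clock'],2),'mach',mp.round(1),'z',p[2].round(1),'rot',s['eef_rot'].round(3),'F',(A@s['wrist_force'][:2]).round(1),s['wrist_force'][2].round(1),'gap',round(s['finger_gap'],1));return mp,s
E
python3 - <<'E'
from h import *
knob('top');knob('scene')
for n in('top','scene'):
    z=np.load(n+'.npz');W=z['W'];g=z['col'].max(-1)
    M=(W[...,:2]-O)@A.T
    m=(abs(M[...,0])<75)&(abs(M[...,1])<75)&(g<45)&(W[...,2]<200)
    print(n,m.sum())
E
```

```text
top 141 swing,stick [-0.283  0.043] knob machine [  7.9  53.1 222.3] res 1.3
scene 145 swing,stick [-0.286  0.04 ] knob machine [  7.4  53.5 222.2] res 1.4
top 313
scene 39
```

Request:
{"api": "drive_tool", "payload": {"rows": [{"offset": [0, 0, 0], "spin": -6.55, "jaw": 0}, {"offset": [0, 0, 0], "spin": -6.55, "jaw": 0}, {"offset": [0, 0, 0], "spin": -6.55, "jaw": 0}, {"offset": [0, 0, 0], "spin": -6.55, "jaw": 0}, {"offset": [0, 0, 0], "spin": 0, "jaw": 0}, {"offset": [0, 0, 0], "spin": 0, "jaw": 0}], "force": 10}}

```text
clock: 1.7
eef_pos: [122.6, 536.2, 302.7]
eef_rot: [3.142, -0.0, -2.913]
wrist_force: [0.2, 0.0, -0.6]
finger_gap: 49.5
```

```bash
python3 -c "
from h import *
where()"
```

```text
t 1.7 mach [-289.   684.7] z 302.7 rot [ 3.142 -0.    -2.913] F [0.2 0. ] -0.6 gap 49.5
```

Request:
{"api": "drive_tool", "payload": {"rows": [{"offset": [-9, -18, 0], "jaw": 0}, {"offset": [-18, -36, 0], "jaw": 0}, {"offset": [-18, -36, 0], "jaw": 0}, {"offset": [-18, -36, 0], "jaw": 0}, {"offset": [-18, -36, 0], "jaw": 0}, {"offset": [-18, -36, 0], "jaw": 0}, {"offset": [-18, -36, 0], "jaw": 0}, {"offset": [-18, -36, 0], "jaw": 0}, {"offset": [-18, -36, 0], "jaw": 0}, {"offset": [-18, -36, 0], "jaw": 0}, {"offset": [-18, -36, 0], "jaw": 0}, {"offset": [-18, -36, 0], "jaw": 0}, {"offset": [-18, -36, 0], "jaw": 0}, {"offset": [-18, -36, 0], "jaw": 0}, {"offset": [-18, -36, 0], "jaw": 0}, {"offset": [-18, -30, 2], "jaw": 0}, {"offset": [-10, -15, 2], "jaw": 0}, {"offset": [0, 0, 2], "jaw": 0}, {"offset": [0, 0, 0], "jaw": 0}]}}

```text
validation failed for argument at $.ro...
```

```bash
python3 -c "
from h import *
where()
c=knob('scene');t=c['color'][120:300,60:300];cv2.imwrite('pics/s2.png',cv2.resize(t,None,fx=3.2,fy=3.2,interpolation=cv2.INTER_CUBIC))"
```

```text
t 1.7 mach [-289.   684.7] z 302.7 rot [ 3.142 -0.    -2.913] F [0.2 0. ] -0.6 gap 49.5
scene 147 swing,stick [-0.287  0.04 ] knob machine [  7.3  53.7 222.1] res 1.3
```

View pics/s2.png

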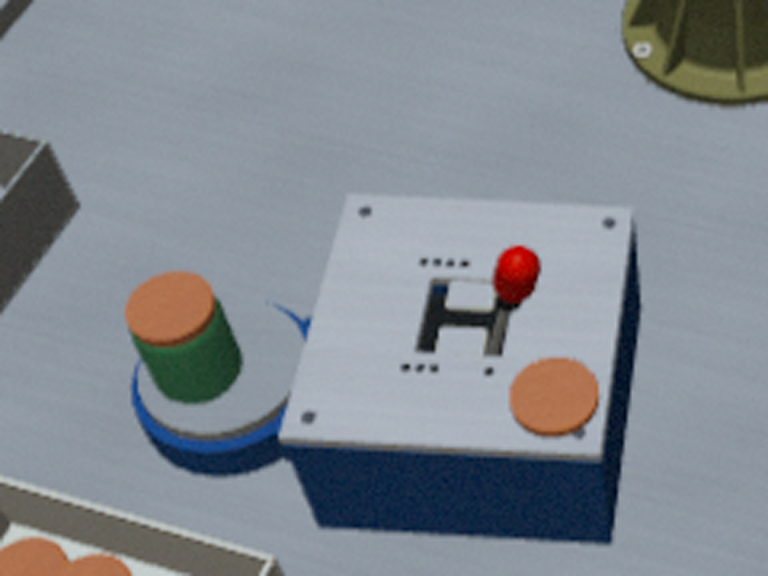

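The move was refused because each row needs a spin value, so the picture is unchanged. I'll resend it with spin included.

Request:
{"api": "drive_tool", "payload": {"rows": [{"offset": [-9, -18, 0], "spin": -0.2, "jaw": 0}, {"offset": [-18, -36, 0], "spin": 0, "jaw": 0}, {"offset": [-18, -36, 0], "spin": 0, "jaw": 0}, {"offset": [-18, -36, 0], "spin": 0, "jaw": 0}, {"offset": [-18, -36, 0], "spin": 0, "jaw": 0}, {"offset": [-18, -36, 0], "spin": 0, "jaw": 0}, {"offset": [-18, -36, 0], "spin": 0, "jaw": 0}, {"offset": [-18, -36, 0], "spin": 0, "jaw": 0}, {"offset": [-18, -36, 0], "spin": 0, "jaw": 0}, {"offset": [-18, -36, 0], "spin": 0, "jaw": 0}, {"offset": [-18, -36, 0], "spin": 0, "jaw": 0}, {"offset": [-18, -36, 0], "spin": 0, "jaw": 0}, {"offset": [-18, -36, 0], "spin": 0, "jaw": 0}, {"offset": [-18, -36, 0], "spin": 0, "jaw": 0}, {"offset": [-18, -36, 0], "spin": 0, "jaw": 0}, {"offset": [-18, -30, 2], "spin": 0, "jaw": 0}, {"offset": [-10, -15, 2], "spin": 0, "jaw": 0}, {"offset": [0, 0, 2], "spin": 0, "jaw": 0}, {"offset": [0, 0, 0], "spin": 0, "jaw": 0}]}}

```text
clock: 3.65
eef_pos: [535.8, 52.5, 296.2]
eef_rot: [3.141, -0.001, -2.907]
wrist_force: [-0.1, 0.1, -0.8]
finger_gap: 0.5
```

```bash
python3 -c "
from h import *
where()
c=knob('scene');t=c['color'][120:300,60:300];cv2.imwrite('pics/s3.png',cv2.resize(t,None,fx=3.2,fy=3.2,interpolation=cv2.INTER_CUBIC))"
```

```text
t 3.65 mach [  1.2 118.7] z 296.2 rot [ 3.141e+00 -1.000e-03 -2.907e+00] F [-0.1  0.2] -0.8 gap 0.5
scene 158 swing,stick [-0.287  0.04 ] knob machine [  7.2  53.8 222.1] res 1.4
```

View pics/s3.png

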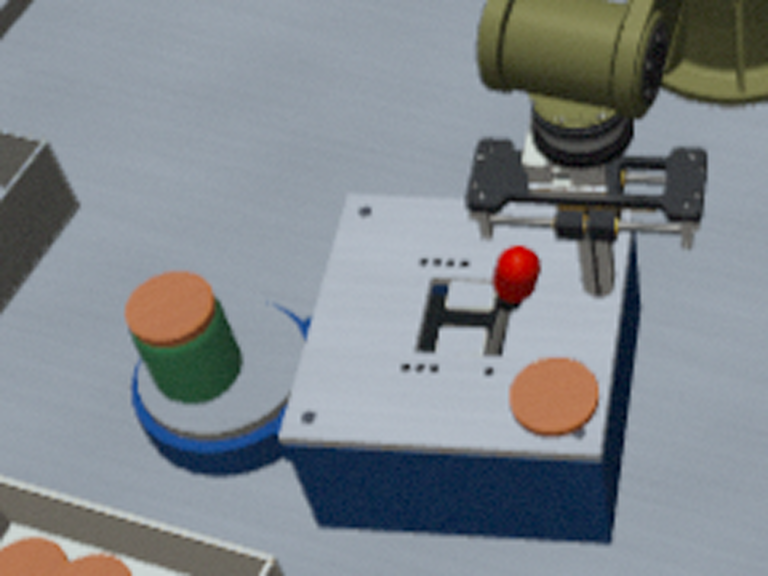

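The closed fingertips (crop pixel 598,285) stand left of the knob at its height, with the lid clear. I'll start the push to the right slowly.

Request:
{"api": "drive_tool", "payload": {"rows": [{"offset": [-7, -10, 0], "spin": 0, "jaw": 0}, {"offset": [0, -10, 0], "spin": 0, "jaw": 0}, {"offset": [0, -4, 0], "spin": 0, "jaw": 0}, {"offset": [0, -4, 0], "spin": 0, "jaw": 0}, {"offset": [0, -4, 0], "spin": 0, "jaw": 0}, {"offset": [0, -4, 0], "spin": 0, "jaw": 0}, {"offset": [1, -4, 0], "spin": 0, "jaw": 0}, {"offset": [1, -4, 0], "spin": 0, "jaw": 0}, {"offset": [1, -4, 0], "spin": 0, "jaw": 0}, {"offset": [1, -4, 0], "spin": 0, "jaw": 0}]}}

```text
clock: 4.7
eef_pos: [551.2, 2.2, 296.7]
eef_rot: [-3.142, 0.0, -2.906]
wrist_force: [-0.4, 3.1, 1.7]
finger_gap: 1.1
```

```bash
python3 -c "
from h import *
where()
knob('scene')"
```

```text
t 4.7 mach [ 4.6 66.2] z 296.7 rot [-3.142  0.    -2.906] F [0.3 3.1] 1.7 gap 1.1
scene 156 swing,stick [-0.182  0.039] knob machine [  7.2  34.4 226.7] res 1.5
```

Request:
{"api": "drive_tool", "payload": {"rows": [{"offset": [0, -5, 0], "spin": 0, "jaw": 0}, {"offset": [0, -5, 0], "spin": 0, "jaw": 0}, {"offset": [0, -5, 0], "spin": 0, "jaw": 0}, {"offset": [0, -5, 0], "spin": 0, "jaw": 0}, {"offset": [0, -5, 0], "spin": 0, "jaw": 0}, {"offset": [0, -5, 0], "spin": 0, "jaw": 0}, {"offset": [0, -5, 0], "spin": 0, "jaw": 0}, {"offset": [0, -5, 0], "spin": 0, "jaw": 0}, {"offset": [0, -5, 0], "spin": 0, "jaw": 0}, {"offset": [0, -5, 0], "spin": 0, "jaw": 0}, {"offset": [0, -5, 0], "spin": 0, "jaw": 0}, {"offset": [0, -5, 0], "spin": 0, "jaw": 0}]}}

```text
clock: 5.95
eef_pos: [565.3, -56.2, 296.6]
eef_rot: [3.142, -0.0, -2.906]
wrist_force: [-0.4, 1.6, 0.1]
finger_gap: 0.3
```

```bash
python3 -c "
from h import *
where()
knob('scene')"
```

```text
t 5.95 mach [4.8 6. ] z 296.6 rot [ 3.142 -0.    -2.906] F [0.  1.6] 0.1 gap 0.3
scene 175 swing,stick [0.135 0.041] knob machine [  7.7 -25.5 228.1] res 1.6
```

Request:
{"api": "drive_tool", "payload": {"rows": [{"offset": [0, -4, 0], "spin": 0, "jaw": 0}, {"offset": [0, -4, 0], "spin": 0, "jaw": 0}, {"offset": [0, -4, 0], "spin": 0, "jaw": 0}, {"offset": [0, -4, 0], "spin": 0, "jaw": 0}, {"offset": [0, -3, 0], "spin": 0, "jaw": 0}, {"offset": [0, -3, 0], "spin": 0, "jaw": 0}, {"offset": [0, 0, 0], "spin": 0, "jaw": 0}]}}

```text
clock: 6.7
eef_pos: [570.4, -77.6, 296.7]
eef_rot: [-3.141, 0.0, -2.906]
wrist_force: [-0.0, -0.3, 0.1]
finger_gap: 0.4
```

```bash
python3 -c "
from h import *
where()
knob('scene');knob('top')"
```

```text
t 6.7 mach [  4.9 -16. ] z 296.7 rot [-3.141  0.    -2.906] F [-0.1 -0.3] 0.1 gap 0.4
scene 191 swing,stick [0.261 0.042] knob machine [  7.7 -49.  223.4] res 1.6
top 0 swing,stick [0. 0.] knob machine [  0.   0. 230.] res nanh.py:21: RuntimeWarning: Mean of empty slice.
  print(n,m.sum(),'swing,stick',r.x.round(3),'knob machine',(190*d+[0,0,40]).round(1),'res',np.abs(r.fun).mean().round(1));return c
  ret = ret.dtype.type(ret / rcount)
```

Request:
{"api": "drive_tool", "payload": {"rows": [{"offset": [0, 6, 0], "spin": 0, "jaw": 0}, {"offset": [10, 6, 0], "spin": 0, "jaw": 0}, {"offset": [25, 0, 0], "spin": 0, "jaw": 0}, {"offset": [25, 0, 0], "spin": 0, "jaw": 0}, {"offset": [0, -20, 0], "spin": 0, "jaw": 0}, {"offset": [0, -25, 0], "spin": 0, "jaw": 0}, {"offset": [-10, 0, 0], "spin": 0, "jaw": 0}, {"offset": [-15, 0, 0], "spin": 0, "jaw": 0}, {"offset": [-4, 0, 0], "spin": 0, "jaw": 0}, {"offset": [-4, 0, 0], "spin": 0, "jaw": 0}, {"offset": [-4, 0, 0], "spin": 0, "jaw": 0}, {"offset": [-4, 0, 0], "spin": 0, "jaw": 0}]}}

```text
clock: 8.0
eef_pos: [559.5, -113.4, 296.7]
eef_rot: [3.141, -0.0, -2.905]
wrist_force: [-2.0, 0.9, 0.1]
finger_gap: 0.5
```

```bash
python3 -c "
from h import *
where()
c=knob('scene');t=c['color'][120:300,60:300];cv2.imwrite('pics/s4.png',cv2.resize(t,None,fx=3.2,fy=3.2,interpolation=cv2.INTER_CUBIC))"
```

```text
t 8.0 mach [-14.  -48.3] z 296.7 rot [ 3.141 -0.    -2.905] F [-1.8  1.3] 0.1 gap 0.5
scene 198 swing,stick [0.262 0.065] knob machine [ 11.8 -49.1 223.2] res 1.5
```

View pics/s4.png

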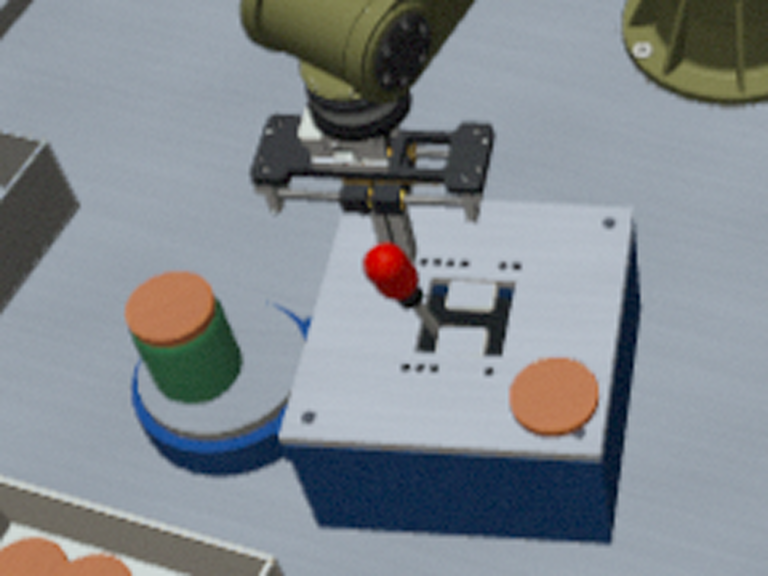

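The lever is in the right leg with the closed fingers behind the knob (390,270), and it is moving forward. I'll keep pushing.

Request:
{"api": "drive_tool", "payload": {"rows": [{"offset": [-5, 0, 0], "spin": 0, "jaw": 0}, {"offset": [-5, 0, 0], "spin": 0, "jaw": 0}, {"offset": [-5, 0, 0], "spin": 0, "jaw": 0}, {"offset": [-5, 0, 0], "spin": 0, "jaw": 0}, {"offset": [-5, 0, 0], "spin": 0, "jaw": 0}, {"offset": [-4, 0, 0], "spin": 0, "jaw": 0}, {"offset": [-3, 0, 0], "spin": 0, "jaw": 0}, {"offset": [-2, 0, 0], "spin": 0, "jaw": 0}, {"offset": [0, 0, 0], "spin": 0, "jaw": 0}]}}

```text
clock: 8.95
eef_pos: [592.8, -105.8, 296.7]
eef_rot: [-3.141, 0.0, -2.906]
wrist_force: [-0.3, -0.7, -1.3]
finger_gap: 0.7
```

```bash
python3 -c "
from h import *
where()
knob('scene')"
```

```text
t 8.95 mach [ 20.2 -48.5] z 296.7 rot [-3.141  0.    -2.906] F [-0.4 -0.6] -1.3 gap 0.7
scene 174 swing,stick [0.264 0.265] knob machine [ 48.1 -48.  217.4] res 1.5
```

Stick is about 0.265. I'll make small steps to the stop while watching the force.

Request:
{"api": "drive_tool", "payload": {"rows": [{"offset": [-2, 0, 0], "spin": 0, "jaw": 0}, {"offset": [-2, 0, 0], "spin": 0, "jaw": 0}, {"offset": [-1, 0, 0], "spin": 0, "jaw": 0}, {"offset": [0, 0, 0], "spin": 0, "jaw": 0}]}}

```text
clock: 9.4
eef_pos: [597.6, -104.6, 296.6]
eef_rot: [-3.142, 0.0, -2.906]
wrist_force: [-1.1, 0.0, -0.8]
finger_gap: 0.5
```

```bash
python3 -c "
from h import *
where()
knob('scene')"
```

```text
t 9.4 mach [ 25.1 -48.5] z 296.6 rot [-3.142  0.    -2.906] F [-1.1  0.3] -0.8 gap 0.5
scene 172 swing,stick [0.265 0.296] knob machine [ 53.7 -47.7 215.9] res 1.4
```

Request:
{"api": "drive_tool", "payload": {"rows": [{"offset": [-1, 0, 0], "spin": 0, "jaw": 0}, {"offset": [0, 0, 0], "spin": 0, "jaw": 0}]}}

```text
clock: 9.65
eef_pos: [598.5, -104.4, 296.7]
eef_rot: [-3.141, 0.0, -2.906]
wrist_force: [-1.8, -1.0, -0.4]
finger_gap: 0.3
```

Request:
{"api": "drive_tool", "payload": {"rows": [{"offset": [5, 0, 0], "spin": 0, "jaw": 0}, {"offset": [20, 0, 0], "spin": 0, "jaw": 0}, {"offset": [30, 0, 0], "spin": 0, "jaw": 0}, {"offset": [20, 0, -30], "spin": 0, "jaw": 0}, {"offset": [20, 0, -40], "spin": 0, "jaw": 0}, {"offset": [20, 20, -30], "spin": 0, "jaw": 0}, {"offset": [20, 40, 0], "spin": 0, "jaw": 0}, {"offset": [20, 40, 0], "spin": 0, "jaw": 0}, {"offset": [20, 40, 0], "spin": 0, "jaw": 0}, {"offset": [10, 40, 0], "spin": 0, "jaw": 0}, {"offset": [0, 40, 0], "spin": 0, "jaw": 0}, {"offset": [0, 0, 0], "spin": 0, "jaw": 0}, {"offset": [0, 0, 0], "spin": 0, "jaw": 0}]}}

```text
clock: 10.95
eef_pos: [366.9, 66.6, 396.9]
eef_rot: [-3.141, 0.001, -2.904]
wrist_force: [0.5, -0.6, -0.7]
finger_gap: 0.4
```

```bash
python3 -c "
from h import *
where()
knob('scene')
c=knob('top')
for n in('scene','top'):
    if n=='scene': W=cloud(cam('scene'))
    else: W=cloud(c)
    for k in ('jar_turn','lid_top','jar_a','brush','lid_mat'):
        for r in finder.find_in(n,k)[:3]: print(n,k,r['p'],r['uv'])
cv2.imwrite('pics/t5.png',cv2.resize(c['color'][90:240,270:510],None,fx=3.2,fy=3.2,interpolation=cv2.INTER_CUBIC))"
```

```text
t 10.95 mach [-159.8  171.4] z 396.9 rot [-3.141e+00  1.000e-03 -2.904e+00] F [ 0.4 -0.7] -0.7 gap 0.4
scene 142 swing,stick [0.266 0.301] knob machine [ 54.6 -47.8 215.6] res 1.5
top 166 swing,stick [0.264 0.305] knob machine [ 55.2 -47.5 215.5] res 1.6
scene jar_turn 0.79 [118.1, 225.4]
scene lid_top 0.91 [232.2, 245.3]
scene jar_a 0.82 [380.9, 237.5]
scene jar_a 0.63 [383.9, 311.2]
scene jar_a 0.63 [376.8, 275.6]
scene brush 0.8 [356.3, 200.2]
scene lid_mat 0.63 [423.7, 273.3]
top jar_turn 0.62 [466.5, 145.5]
top jar_turn 0.32 [396.6, 168.4]
top jar_turn 0.29 [391.7, 135.9]
top lid_top 0.63 [333.0, 147.2]
top lid_top 0.58 [392.6, 166.2]
top jar_a 0.84 [183.1, 148.4]
top jar_a 0.8 [196.5, 187.1]
top jar_a 0.68 [199.2, 234.1]
top brush 0.7 [199.7, 233.3]
top brush 0.59 [241.2, 290.6]
top lid_mat 0.76 [152.0, 214.1]
```

View pics/t5.png

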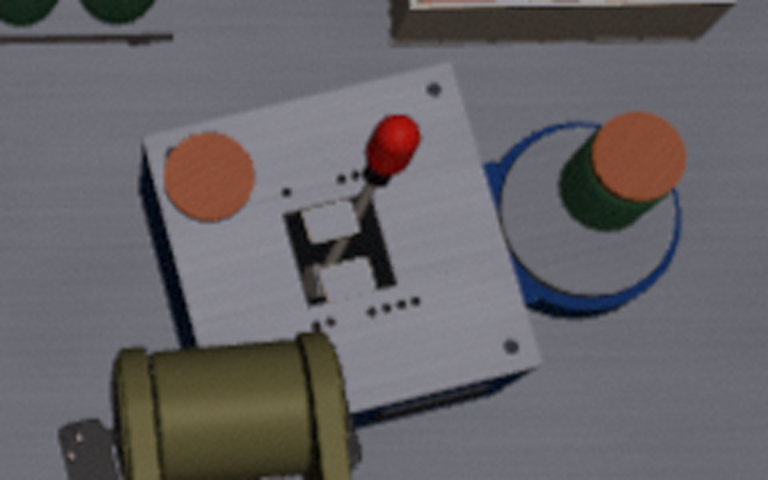

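The lever is home in the third slot (knob at 395,140). The lid and jar are in the same pixels as at the start, and the hand is clear, so I'll hand in.

```bash
python3 -c "
from h import *
print(manip.sign_off())"
```

```text
the job is handed in; nothing more can be done
None
```

The gearbox is in third and the job is handed in, at about 11 s of the 58 s allowed. `sign_off` gives no verdict.

I closed the fingers and used their tips as a pusher. They pushed the knob right along the cross channel into the right-hand leg, where swing measured 0.26 and stick 0.04. From behind they then pushed it forward to the end of slot 3, and the hand backed off and up.

**Lever:** The final fits gave swing 0.266 and stick 0.301 from the scene camera, and 0.264 and 0.305 from the top camera. Both are well past the 0.22 and 0.25 required.

**Forces:** The wrist force was read only at the end of each move and was never above about 4 N. I saw no sharp rise against the end stop, so "fully home" rests on the two camera fits.

**Bystanders:** The finder put every jar, lid and the brush within about 4 pixels of where it was at the start, which I took as network scatter. In the final top crop the lid on the plate and the jar on the turntable match the first picture. I did not measure their positions again in millimetres.

**Snags:** One move call was refused because its rows had no spin value, and it moved nothing. The top camera could not see the knob while the hand was over it, so one reading there was empty.

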